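# Roll the soft pillar candle to the end of the cooling track with the hung paddle

### The arm

A 6-joint arm with a two-finger parallel gripper is mounted at the origin on a cart in front of the work surface, level with it; the furniture and walls round the work are solid. World frame = base frame: x ahead of the robot, y to its left, z up, the work surface at z = 0. Lengths are in m, angles in rad, forces in N, time in s.
With the tool pointing down it reaches from about 0.325 to 0.925 m from the base axis. Payload 3.1 kg.
Tool frame: the origin (TCP) lies midway between the tips of the shut fingers; the grasp point (between the pads) lies 19 mm behind it; z points along the fingers, y is the direction in which the jaws open and shut (so a half turn about z gives the same grasp; the last joint's range is limited). The gripper opens to 85 mm and grips with 20 to 120 N. Pads are 22 mm wide; open, the fingers measure 114 mm over their backs; the gripper's body (76 mm by 85 mm) begins 54 mm behind the grasp point. The pads swing forward as they close: fully open they stand 13 mm farther back than shut.
Start: joints at [-1.249, 0.217, 1.613, -0, 1.311, -0.112], TCP at [0.263, -0.567, 0.231] pointing down, gripper open.
Joint ranges: [-2.75, 2.75], [-0.78, 2.1], [0.31, 2.55], [-1.13, 4.27], [0.13, 2.63], [-2.58, 2.58]. Speed limits (rad/s): [2.79, 2.79, 3.14, 3.14, 3.14, 3.14].

### API

Orientations are given as a unit quaternion [x, y, z, w].
In Python, from workcell import robot gives the robot as it stands.
- The arm moves only by the tool apply_moves, never from a script. Its argument "series" is a list of rows, each an object of numbers: "grip": the opening, from 0 (shut) to 1 (fully open); "x", "y", "z": the shift along the tool's x, y, z in m; "spin": the turn about the tool's z in rad. A call has 1 to 5 rows; each row is the pose to reach, as a shift and turn from the pose measured when the call began, along the tool's axes at that moment; what a row does not reach only later rows make up. A row lasts 1/12 s, in which the tool goes at most 41.7 mm and 7.16 degrees, less where a joint would pass 70% of its speed; a pose out of reach is approached as far as the arm can. A call with a gripper value outside its range is refused whole. The fingers move at their own pace and stop on an object; "newtons" is the grip in N (left out, the last holds). Time passes only in rows, so rows that repeat a pose let the fingers close. It gives the time, the measured TCP pose, the force and the opening at its end, in the units of the state.
- robot.get_state(): the state, without advancing time (a new reading comes with each control period).
- robot.grab_frame(name): name is "scene" or "side" or "wrist"; returns the picture (480x640x3 uint8, red, green, blue); there is no depth.
- robot.camera_info(name): a dict with "intrinsics" (3x3 intrinsics, pixels), "R" (3x3) and "t" (3): a world point X has camera coordinates R X + t; the wrist camera has in their place "tool_from_camera" (4x4, takes a point from camera to tool coordinates, whose origin is the TCP and whose axes are the flange's). Camera axes: x right, y down, z forward; pixel columns grow to the right and rows downward; lengths in m; the calibration is good to about 2 mm. A picture is of the moment at which its call begins: read the wrist's pose just before it. camera_info takes no time and is no camera call.
- robot.sign_off(): hands the job in, once; it reports no verdict.
The state is a dict: "clock": time; "joints": joint angles; "dq": joint speeds; "effort": joint torques, N m; "tcp_pos": TCP position; "orientation": TCP orientation; "force": force on the tool from outside, world axes, zero at the start; "wrist_torque": the same for the moment, N m; "finger_gap": finger opening in m.
Only numpy, scipy, OpenCV 4.12 (cv2) and the standard library are available. Lean on these libraries where they do the work, as an engineer would, in place of code of your own. Each camera call takes 0.05 s, during which the arm holds its last target. There are 200 camera calls.

### The job

The pillar candle lying on the cooling track is still soft, so it must not be touched by hand or gripper: take the wide paddle down from its screw (lift it, then draw it off over the screw head, without wrenching the board) and with the paddle roll the candle gently along the track, until it drops into the dip and rests against the end stop. Then stand the used paddle, blade down, in the white crock and let go of it. Leave the narrow scraper hanging and the other things where they are.

Things in the scene. Friction and masses are not known exactly. Their poses are not given: they have to be found in the camera images.
- paddle: wide paddle, 170 g, 175 mm long: flat aluminium blade 80 wide, 95 long, 5 thick; straight wooden handle 28 wide (y), 22 thick (x), 80 long. Hangs handle up, blade against the front of the tool board, on either of its two screws. Origin: middle of the blade's lower edge (end away from the handle), mid-thickness. z: along the paddle to the handle; x: normal to the blade; y: across its width
- paddle_grip (a point): middle of the paddle's handle, 145 mm above the blade's lower edge, 30 mm below the handle's end; axes as the paddle's
- paddle_hole (a point): middle of the round part of the keyhole through the paddle's blade, 51 mm from the lower edge, 22 mm in diameter. It opens upward into a slot 9 mm wide whose closed end is 26 mm above this point. Hung, the screw shank sits at the slot's end; raise the paddle 24 mm and the screw head is in the middle of the round hole (4 mm play all round), then the paddle comes straight off forward
- scraper: the narrow scraper hanging on the board's other screw: same handle and keyhole, but a steel blade 34 mm wide. Not to be used. Origin and axes as for the paddle
- tool_board: wooden tool board, 250 wide, 124 high, 16 thick, upright on a foot plate 16 high that reaches 37 mm out in front. Fixed. Origin at bench level under the middle of the board's front face; x into the board, away from the robot (the front faces -x), y to the left along it, z up. Two screws stick out in front at y = +65 and -65 mm
- screw_left (a point): middle of the head of the board's left (+y) pan-head screw, 110 mm above the bench, 10 mm in front of the board. Shank 5 mm thick, head 13 mm across and 4 thick, 8 mm of bare shank between board and head. The right screw is the same, 130 mm to the right
- track: wooden cooling track for candles, 380 long (y), 120 wide (x). Fixed. Origin at bench level under its middle; y along it to the end stop, z up. Two level runners, top 30 mm above the bench; side fences 45 mm above the bench, 100 apart inside; low cross bar at the start (y = -178 to -190), 45 high
- track_stop (a point): on the inner face of the track's tall end stop (top 76 mm above the bench), at y = +165 mm of the track, 64 mm above the bench. Before it the runners slope down by 4 mm (from y = +85 to +115 mm) into a level dip, where the candle comes to lie against the stop and cannot roll back
- pillar_mid (a point): centre of the russet pillar candle with grey top, 67 mm diameter, 83 long, about 275 g, lying level across the track on the runners (its own z axis along the track's x), centre 64 mm above the bench; it rolls freely along the track's y. At rest in the dip against the stop this point is 130 mm along the track's y and 60 mm above the bench
- pillar: the same lying pillar candle; origin in the middle of its plain end (41.5 mm from pillar_mid, the end away from the robot), its own z runs along its axis to the grey end with the wick, which faces the robot
- crock: white stoneware crock, open at the top, 110 mm high, inner diameter 110 mm (about 100 at the floor), floor 6 mm thick, rim 130 mm outside. Fixed. Origin at bench level under its middle, z up
- pillar_standing: russet pillar candle standing upright, 68 mm diameter, 97 high; bystander, origin under its middle
- wick_spool: spool of white wick, 60 mm diameter, 68 high, standing; bystander, origin under its middle
- glass_low: low smoky glass, 60 mm diameter, 34 high; bystander, origin under its middle
There are look-alikes about, which are no part of the job. There is more than one size of the paddle; the one meant has the size given above.

How it is judged:
By the outcome, as a careful person would: the job done as asked, in the order asked, and still so for the second after the job is handed in, with the robot touching nothing.
It also fails if it takes over 61 s, if anything falls off the work surface, if the arm or the gripper's body presses on something with over 40 N, if the wrist force passes 120 N, or if a joint passes its speed limit or range.

## Working session

There is one attempt and no reset: what is moved stays moved. The work goes in short steps, Python scripts to look and compute and a tool call to move; the robot and the scene stay as the last step left them, time stands still between calls to the robot, and variables do not carry over. Pictures are saved under pics/ and viewed, about 8 in all and at most 12, crops included, and the job is handed in when it is done.

Besides the shell and the picture viewer there is one more tool, called after ">>>" by a JSON object that holds its "api" and its "payload", one argument or row to a line. apply_moves: Moves the arm, as the interface text tells. Its arguments: {"type":"object","properties":{"series":{"type":"array"},"newtons":{"type":"number"}},"required":["series"]}

```bash
mkdir -p pics
python3 - <<'E'
from workcell import robot
import cv2,numpy as np
for n in ("scene","side"):
    f=robot.grab_frame(n); cv2.imwrite(f"pics/{n}0.png",f[:,:,::-1]); c=robot.camera_info(n)
    print(n,np.round(c["intrinsics"],1).tolist(),np.round(c["R"],4).tolist(),np.round(c["t"],4).tolist())
print(robot.camera_info("wrist"));print(robot.get_state())
E
```

```text
scene [[526.7, 0.0, 315.7], [0.0, 526.7, 235.5], [0.0, 0.0, 1.0]] [[-0.8582, -0.5133, -0.0004], [-0.3785, 0.6334, -0.6749], [0.3467, -0.579, -0.7379]] [0.5257, 0.2985, 1.1208]
side [[507.5, 0.0, 321.4], [0.0, 507.5, 237.2], [0.0, 0.0, 1.0]] [[0.988, -0.154, 0.0099], [-0.0908, -0.6314, -0.7701], [0.1248, 0.76, -0.6378]] [-0.6012, 0.1566, 1.0779]
{'intrinsics': array([[419.59552582,   0.        , 312.33976883],
       [  0.        , 419.59552582, 240.23924104],
       [  0.        ,   0.        ,   1.        ]]), 'tool_from_camera': array([[ 2.74044363e-04, -9.59854313e-01, -2.80498883e-01,
         6.99186400e-02],
       [ 9.99998631e-01, -1.94699760e-04,  1.64324145e-03,
        -1.41149094e-03],
       [-1.63188546e-03, -2.80498949e-01,  9.59852945e-01,
        -1.42991247e-01],
       [ 0.00000000e+00,  0.00000000e+00,  0.00000000e+00,
         1.00000000e+00]])}
{'clock': 0.1, 'joints': array([-1.24918409e+00,  2.17723277e-01,  1.61480077e+00,  7.80296601e-06,
        1.31129420e+00, -1.12206081e-01]), 'dq': array([-0.00015054, -0.00328149, -0.00523493,  0.002053  ,  0.00038885,
       -0.0010542 ]), 'effort': array([-7.89325131e-04, -3.98076367e+01, -3.04970384e+01, -1.60888953e-04,
        4.23355174e-03, -2.06286683e-05]), 'tcp_pos': array([ 0.26249329, -0.56638452,  0.23005706]), 'orientation': array([ 9.76566912e-01,  2.15211124e-01, -1.12551023e-04, -1.10709323e-03]), 'force': array([-0.14986884,  0.52406794,  0.40901747]), 'wrist_torque': array([ 0.06061714, -0.01862429, -0.0145389 ]), 'finger_gap': 0.08560705332438029}
```

View pics/scene0.png

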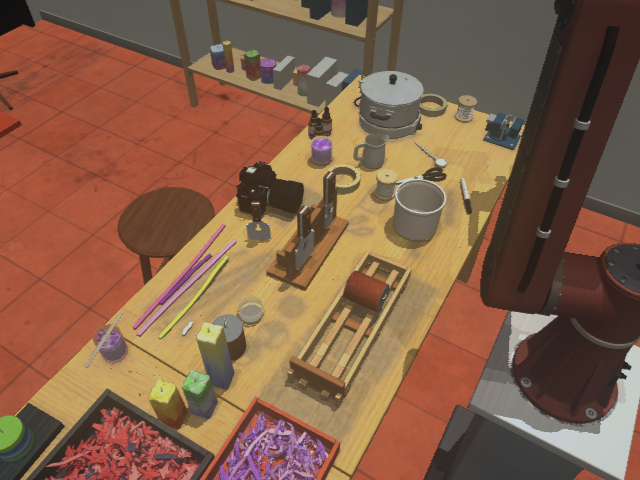

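View pics/side0.png

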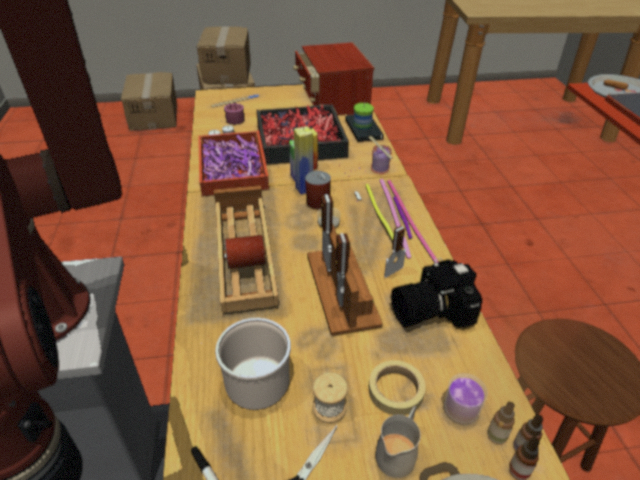

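The side view shows the track (245,245) with the candle at (245,250) and the tall stop at the far (+y) end (237,195). The crock is at (255,365). The board has two hanging tools, at (328,230) and (342,275), and a look-alike lies on the bench at (397,250). I'll enlarge to see which is the wide paddle.

Run:
```python
import cv2,numpy as np
a=cv2.imread("pics/scene0.png")[160:300,220:420]; b=cv2.imread("pics/side0.png")[180:340,200:420]
a=cv2.resize(a,(800,560),interpolation=cv2.INTER_CUBIC); b=cv2.resize(b,(800,582),interpolation=cv2.INTER_CUBIC)
cv2.imwrite("pics/cs.png",a);cv2.imwrite("pics/cd.png",b)
```

```text
(no output)
```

View pics/cs.png

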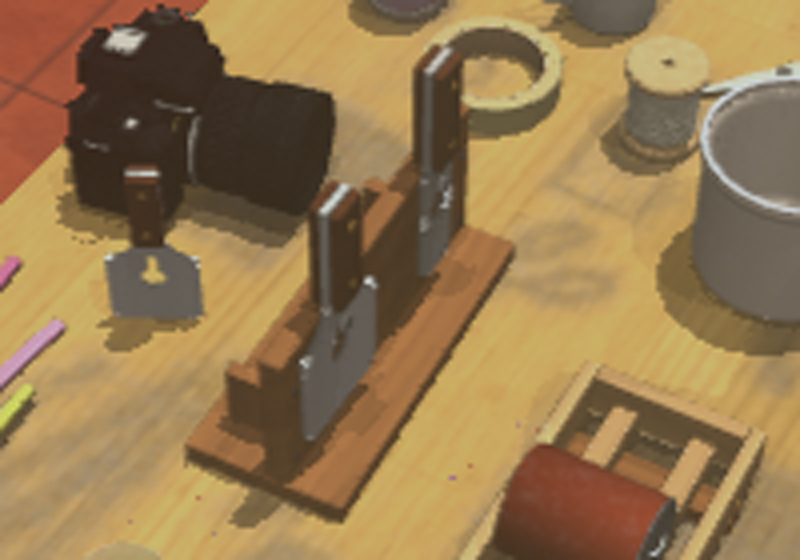

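View pics/cd.png

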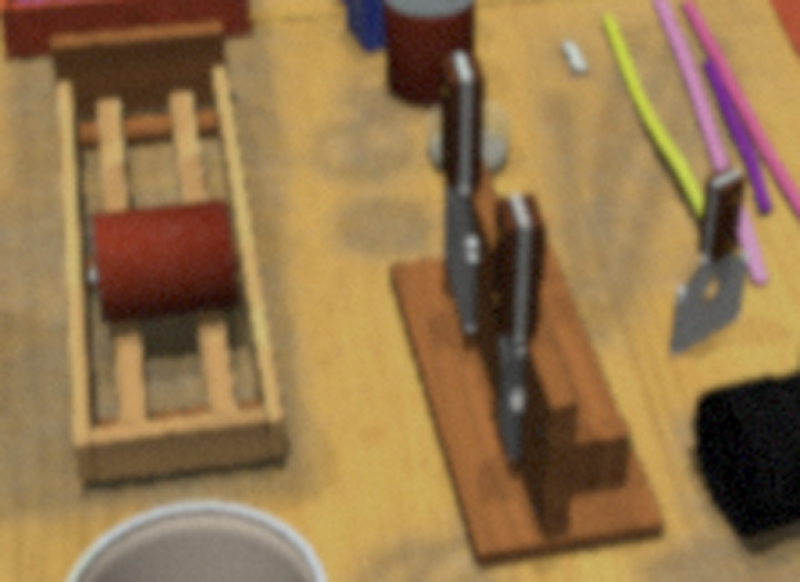

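The wide paddle with the 80 mm blade hangs on the left (+y) screw, at scene (305,240). The narrow scraper hangs on the right screw at scene (331,205). The small paddle at scene (258,225) isn't on the board, so it's the look-alike. Next I need an enlarged montage of the track and crock for landmarks.

Run:
```python
import cv2,numpy as np
a=cv2.imread("pics/scene0.png")[170:410,270:460]; b=cv2.imread("pics/side0.png")[180:420,190:300]
f=lambda i,s:cv2.resize(i,None,fx=s,fy=s,interpolation=cv2.INTER_CUBIC)
cv2.imwrite("pics/m.png",np.hstack([f(a,2.5),f(b,2.5)]));print(np.hstack([f(a,2.5),f(b,2.5)]).shape)
```

```text
(600, 750, 3)
```

View pics/m.png

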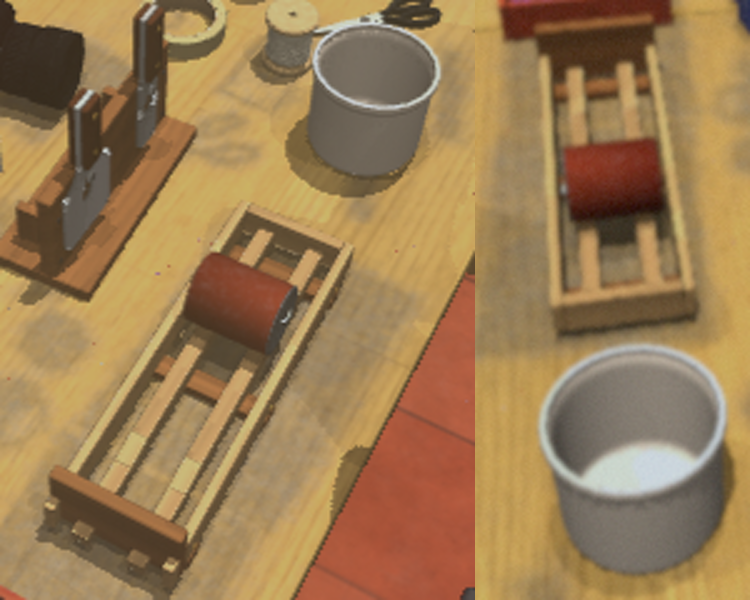

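```bash
cat > h.py <<'E'
import numpy as np
from workcell import robot
from scipy.optimize import least_squares
from scipy.spatial.transform import Rotation as Rn
C={n:robot.camera_info(n) for n in ("scene","side")}
def proj(n,X):
    c=C[n];p=c["R"]@np.asarray(X,float)+c["t"];q=c["intrinsics"]@p;return q[:2]/q[2]
def wproj(s,X):  # wrist camera, state s
    c=robot.camera_info("wrist");T=np.linalg.inv(c["tool_from_camera"])
    p=Rn.from_quat(s["orientation"]).inv().apply(np.asarray(X)-s["tcp_pos"]);p=T[:3,:3]@p+T[:3,3];q=c["intrinsics"]@p;return q[:2]/q[2]
def place(v,P):
    c,s=np.cos(v[2]),np.sin(v[2]);return np.array([v[0]+c*P[0]-s*P[1],v[1]+s*P[0]+c*P[1],P[2]])
def fit(L,v0):
    r=lambda v:np.concatenate([proj(n,place(v,P))-uv for n,P,uv in L])
    o=least_squares(r,v0,loss="soft_l1");return o.x,r(o.x).reshape(-1,2)
E
cat > a.py <<'E'
from h import *
np.set_printoptions(suppress=True,precision=4)
S=lambda x,y:(x/4+220,y/4+160)
D=lambda x,y:(x/3.636+200,y/3.636+180)
m=lambda x,y:(x/2.5+270,y/2.5+170)
d=lambda x,y:((x-475)/2.5+190,y/2.5+180)
B=[("scene",(-.004,.065,.21),S(336,189)),("scene",(-.004,-.065,.21),S(440,57)),("scene",(-.01,-.065,.11),S(445,195)),
("scene",(-.037,.125,0),S(342,520)),("scene",(-.037,-.125,.016),S(513,245)),
("side",(-.004,.065,.21),D(462,65)),("side",(-.004,-.065,.21),D(522,208)),("side",(-.01,.065,.11),D(472,245)),("side",(-.01,-.065,.11),D(517,400)),
("side",(-.037,-.125,0),D(480,560)),("side",(-.037,.125,.016),D(397,265))]
v,r=fit(B,[.7,-.1,0]);print("board",v);print(r.round(1).tolist())
T=[("scene",(.06,-.19,.045),m(248,205)),("scene",(-.06,-.19,.045),m(350,245)),("scene",(.06,.17,.076),m(55,469)),("scene",(-.06,.17,.076),m(188,540)),
("side",(-.06,-.19,.045),d(555,305)),("side",(.06,-.19,.045),d(694,290)),("side",(-.06,-.19,0),d(557,328)),("side",(.06,-.19,0),d(695,315)),("side",(-.06,.17,.076),d(538,23)),("side",(.06,.17,.076),d(655,22))]
t,r=fit(T,[.5,-.1,0]);print("track",t);print(r.round(1).tolist())
k,r=fit([("scene",(0,0,.11),m(376,67)),("side",(0,0,.11),d(633,424))],[.5,-.5,0]);print("crock",k,r.round(1).tolist())
for y in (-.1,-.08,-.06,-.04,-.02,0):print(y,proj("scene",place(t,(0,y,.064))),proj("side",place(t,(0,y,.064))))
print("candle obs",m(241,303),d(613,180))
print("paddle grip",place(v,(-.004,.065,.18)),"screwL",place(v,(-.01,.065,.11)))
E
python3 a.py
```

```text
board [ 0.634  -0.0349  0.0601]
[[-0.5, 0.5], [-0.4, -0.9], [-0.3, -4.1], [-0.3, -0.5], [1.0, -2.1], [1.5, 0.1], [0.6, 0.2], [-4.7, -11.6], [-2.8, -13.5], [-0.3, 3.6], [-1.3, -0.8]]
track [0.4394 0.1234 0.033 ]
[[-3.0, -2.0], [1.6, 0.3], [-0.9, 0.2], [-1.2, -1.5], [-2.1, -1.6], [0.3, -3.1], [-0.4, 3.9], [0.8, 1.6], [-1.7, 1.1], [-1.6, -3.0]]
crock [ 0.4497 -0.2535  0.    ] [[1.2, -3.2], [0.2, -1.1]]
-0.1 [373.6778 279.975 ] [245.1641 261.0899]
-0.08 [369.9979 286.0715] [244.5054 255.1037]
-0.06 [366.2449 292.289 ] [243.8643 249.2762]
-0.04 [362.4168 298.6311] [243.2399 243.601 ]
-0.02 [358.5112 305.1015] [242.6316 238.0723]
0 [354.5257 311.7043] [242.0388 232.6845]
candle obs (366.4, 291.2) (245.2, 252.0)
paddle grip [0.6261 0.0298 0.18  ] screwL [0.6201 0.0294 0.11  ]
```

```bash
cat >> h.py <<'E'
def phi(s): return np.arctan2(*Rn.from_quat(s["orientation"]).as_matrix()[[1,0],[0,0]])
def rel(x,y,z,ph=None):
    s=robot.get_state();R=Rn.from_quat(s["orientation"]).as_matrix();d=R.T@(np.array([x,y,z])-s["tcp_pos"])
    sp=0 if ph is None else (phi(s)-ph+np.pi)%(2*np.pi)-np.pi
    print("t %.2f tcp %s phi %.3f F %s gap %.4f -> shift %s spin %.3f"%(s["clock"],s["tcp_pos"].round(4),phi(s),s["force"].round(1),s["finger_gap"],d.round(4),sp))
E
python3 -c "
from h import *
rel(.626,.03,.28,1.631)"
```

```text
t 0.10 tcp [ 0.2625 -0.5664  0.2301] phi 0.434 F [-0.1  0.5  0.4] gap 0.0856 -> shift [ 0.5805 -0.3885 -0.0489] spin -1.197
```

>>> {"api": "apply_moves", "payload": {
  "series": [
    {"grip": 1, "x": 0, "y": 0, "z": -0.04},
    {"x": 0.58, "y": -0.388, "z": -0.05, "spin": -1.196},
    {"x": 0.58, "y": -0.388, "z": -0.05, "spin": -1.196},
    {"x": 0.58, "y": -0.388, "z": -0.05, "spin": -1.196},
    {"x": 0.58, "y": -0.388, "z": -0.05, "spin": -1.196}
  ]
}}

```text
validation failed for argument at $.se...
```

```bash
python3 -c "
from h import *
rel(.626,.03,.28,1.631)"
```

```text
t 0.10 tcp [ 0.2625 -0.5664  0.2301] phi 0.434 F [-0.1  0.5  0.4] gap 0.0856 -> shift [ 0.5805 -0.3885 -0.0489] spin -1.197
```

Each row apparently needs every field.

>>> {"api": "apply_moves", "payload": {
  "series": [
    {"grip": 1, "x": 0, "y": 0, "z": -0.04, "spin": 0},
    {"grip": 1, "x": 0.58, "y": -0.388, "z": -0.05, "spin": -1.196},
    {"grip": 1, "x": 0.58, "y": -0.388, "z": -0.05, "spin": -1.196},
    {"grip": 1, "x": 0.58, "y": -0.388, "z": -0.05, "spin": -1.196},
    {"grip": 1, "x": 0.58, "y": -0.388, "z": -0.05, "spin": -1.196}
  ]
}}

```text
clock: 0.52
tcp_pos: [0.3495, -0.4225, 0.2723]
orientation: [0.892, 0.452, 0.0, -0.001]
force: [1.5, -0.5, 0.0]
finger_gap: 0.0854
```

```bash
python3 -c "
from h import *
rel(.626,.03,.28,1.631)"
```

```text
t 0.52 tcp [ 0.3495 -0.4225  0.2723] phi 0.939 F [ 1.5 -0.5  0. ] gap 0.0854 -> shift [ 0.5285 -0.0443 -0.0067] spin -0.692
```

>>> {"api": "apply_moves", "payload": {
  "series": [
    {"grip": 1, "x": 0.528, "y": -0.044, "z": -0.008, "spin": -0.692},
    {"grip": 1, "x": 0.528, "y": -0.044, "z": -0.008, "spin": -0.692},
    {"grip": 1, "x": 0.528, "y": -0.044, "z": -0.008, "spin": -0.692},
    {"grip": 1, "x": 0.528, "y": -0.044, "z": -0.008, "spin": -0.692},
    {"grip": 1, "x": 0.528, "y": -0.044, "z": -0.008, "spin": -0.692}
  ]
}}

```text
clock: 0.93
tcp_pos: [0.4581, -0.2443, 0.2757]
orientation: [0.709, 0.705, 0.001, -0.001]
force: [0.6, -0.7, 0.3]
finger_gap: 0.0853
```

```bash
python3 -c "
from h import *
rel(.626,.03,.28,1.631)"
```

```text
t 0.93 tcp [ 0.4581 -0.2443  0.2757] phi 1.565 F [ 0.6 -0.7  0.3] gap 0.0853 -> shift [ 0.2753  0.1662 -0.0037] spin -0.066
```

>>> {"api": "apply_moves", "payload": {
  "series": [
    {"grip": 1, "x": 0.275, "y": 0.166, "z": -0.005, "spin": -0.066},
    {"grip": 1, "x": 0.275, "y": 0.166, "z": -0.005, "spin": -0.066},
    {"grip": 1, "x": 0.275, "y": 0.166, "z": -0.005, "spin": -0.066},
    {"grip": 1, "x": 0.275, "y": 0.166, "z": -0.005, "spin": -0.066},
    {"grip": 1, "x": 0.275, "y": 0.166, "z": -0.005, "spin": -0.066}
  ]
}}

```text
clock: 1.35
tcp_pos: [0.5664, -0.0663, 0.279]
orientation: [0.686, 0.728, 0.0, -0.002]
force: [0.8, -0.3, 0.3]
finger_gap: 0.0852
```

```bash
python3 -c "
from h import *
rel(.610,-.01,.28,1.631)
import cv2
s=robot.get_state();cv2.imwrite('pics/w1.png',robot.grab_frame('wrist')[:,:,::-1])
import pickle;pickle.dump(s,open('w1.pkl','wb'))
v=[.634,-.0349,.0601]
print(wproj(s,place(v,(-.004,.065,.21))),wproj(s,place(v,(-.01,.065,.11))),wproj(s,place(v,(-.037,.125,.016))))
"
```

```text
t 1.35 tcp [ 0.5664 -0.0663  0.279 ] phi 1.631 F [ 0.8 -0.3  0.3] gap 0.0852 -> shift [ 0.0536  0.0469 -0.0009] spin -0.000
[454.77490243  72.97635451] [399.75792373  87.7215335 ] [351.5179366   22.45133421]
```

View pics/w1.png

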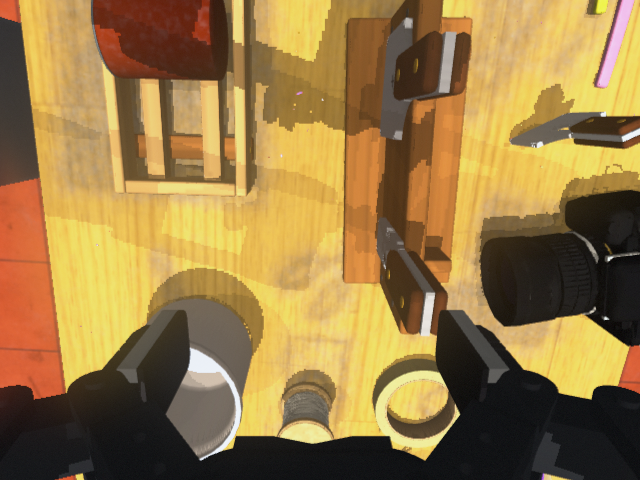

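The wrist view shows the wide paddle's handle top centred near (450,64) and the narrow scraper's at (428,312). The board's foot corners are at (348,18) and (344,283), the track's start bar corners at (113,192) and (247,195), and the candle's lower edge at row 79. I'll refine the fit with these points.

```bash
cat > b.py <<'E'
import pickle,h
from h import *
s1=pickle.load(open("w1.pkl","rb"));p0=h.proj
h.proj=lambda n,X:wproj(s1,X) if n=="w1" else p0(n,X)
exec(open("a.py").read().split("v,r=fit")[0].replace("from h import *",""))
B=[b for b in B if b[1][2]!=.11]
B+=[("w1",(-.004,.065,.21),(450,64)),("w1",(-.004,-.065,.21),(428,312)),("w1",(-.037,.125,.016),(348,18)),("w1",(-.037,-.125,.016),(345,280))]*2
v,r=fit(B,[.63,-.03,.06]);print("board",v);print(r.round(1).tolist())
exec("T=["+open("a.py").read().split("T=[")[1].split("t,r=")[0])
T+=[("w1",(-.06,-.19,.045),(113,192)),("w1",(.06,-.19,.045),(247,195)),("w1",(-.05,-.19,.045),(124,192)),("w1",(.06,-.15,.045),(249,142))][:2]*3
t,r=fit(T,[.44,.12,.03]);print("track",t);print(r.round(1).tolist())
for y in (-.1,-.08,-.06,-.04,-.02):
  a=np.linspace(0,6.28,60);q=np.array([wproj(s1,place(t,(0,y+.0335*np.cos(k),.064+.0335*np.sin(k)))) for k in a]);print(y,q[:,1].max())
  q=[[wproj(s1,place(t,(dx,y+.0335*np.cos(k),.064+.0335*np.sin(k))))[0] for k in a] for dx in(-.0415,.0415)];print(np.min(q),np.max(q))
print("paddle grip",place(v,(-.004,.065,.18)),"screwL",place(v,(-.01,.065,.11)))
E
python3 b.py
```

```text
board [ 0.6314 -0.0308  0.066 ]
[[-0.4, 2.0], [-0.4, 0.4], [0.1, 1.2], [0.9, -1.0], [-0.2, -0.9], [-0.9, -1.0], [-1.5, 2.2], [-2.8, -1.7], [-0.1, -0.6], [1.7, 3.6], [0.1, -0.6], [-1.3, 3.9], [-0.1, -0.6], [1.7, 3.6], [0.1, -0.6], [-1.3, 3.9]]
track [0.4384 0.1225 0.0325]
[[-2.4, -2.1], [2.2, 0.3], [-0.3, 0.0], [-0.5, -1.7], [-2.7, -1.2], [-0.2, -2.7], [-0.9, 4.2], [0.3, 1.9], [-2.1, 1.3], [-1.9, -2.8], [1.0, -0.4], [-0.5, 0.2], [1.0, -0.4], [-0.5, 0.2], [1.0, -0.4], [-0.5, 0.2]]
-0.1 129.57393282324063
93.14050652617104 226.45161027111988
-0.08 104.15090893221267
89.81710345292502 225.77928679138998
-0.06 77.99385825743195
86.3666868730789 225.08606486718912
-0.04 51.13038645782853
82.78183365291504 224.37095470708095
-0.02 23.447661975575333
79.0545307192085 223.63290301239428
paddle grip [0.6232 0.0338 0.18  ] screwL [0.6172 0.0334 0.11  ]
```

```bash
python3 -c "
from h import *
rel(.6232,.0338,.161,1.637)"
```

```text
t 1.40 tcp [ 0.5697 -0.0594  0.2792] phi 1.636 F [ 2.4  2.7 -0.2] gap 0.0852 -> shift [0.0884 0.0591 0.1193] spin -0.001
```

>>> {"api": "apply_moves", "payload": {
  "series": [
    {"grip": 1, "x": 0.034, "y": 0.022, "z": 0, "spin": 0},
    {"grip": 1, "x": 0.068, "y": 0.045, "z": 0, "spin": 0},
    {"grip": 1, "x": 0.088, "y": 0.059, "z": 0, "spin": 0},
    {"grip": 1, "x": 0.088, "y": 0.059, "z": 0.005, "spin": 0},
    {"grip": 1, "x": 0.088, "y": 0.059, "z": 0.035, "spin": 0}
  ]
}}

```text
clock: 1.82
tcp_pos: [0.6272, 0.0339, 0.2509]
orientation: [0.682, 0.731, 0.008, 0.002]
force: [0.3, 0.1, 0.6]
finger_gap: 0.0856
```

```bash
python3 -c "
from h import *
rel(.6232,.0338,.161,1.637)
import cv2,pickle
s=robot.get_state();cv2.imwrite('pics/w2.png',robot.grab_frame('wrist')[:,:,::-1])
pickle.dump(s,open('w2.pkl','wb'))
v=[.6314,-.0308,.066]
print(wproj(s,place(v,(-.004,.065,.21))),wproj(s,place(v,(-.01,.065,.11))))"
```

```text
t 1.82 tcp [0.6272 0.0339 0.2509] phi 1.640 F [0.3 0.1 0.6] gap 0.0856 -> shift [-0.0006 -0.0053  0.0898] spin 0.003
[305.98196662 277.72535686] [297.19781982 226.08899034]
```

View pics/w2.png

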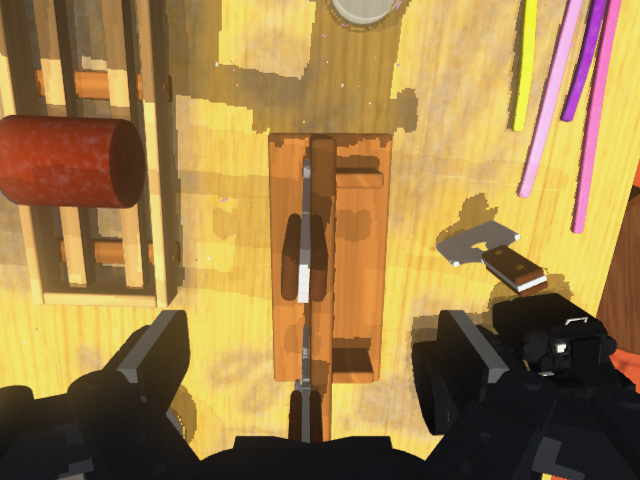

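The handle top centre is at (304,282), within 2 px of prediction, and the handle hangs upright. I'll descend and grasp.

>>> {"api": "apply_moves", "payload": {
  "series": [
    {"grip": 1, "x": -0.002, "y": -0.006, "z": 0.03, "spin": 0},
    {"grip": 1, "x": -0.002, "y": -0.006, "z": 0.06, "spin": 0},
    {"grip": 1, "x": -0.002, "y": -0.006, "z": 0.09, "spin": 0},
    {"grip": 1, "x": -0.002, "y": -0.006, "z": 0.09, "spin": 0},
    {"grip": 1, "x": -0.002, "y": -0.006, "z": 0.09, "spin": 0}
  ]
}}

```text
clock: 2.28
tcp_pos: [0.6123, 0.0312, 0.1472]
orientation: [0.683, 0.73, 0.0, -0.007]
force: [0.3, 0.5, 1.1]
finger_gap: 0.0854
```

```bash
python3 -c "
from h import *
rel(.6225,.032,.161,1.637)"
```

```text
t 2.28 tcp [0.6123 0.0312 0.1472] phi 1.637 F [0.3 0.5 1.1] gap 0.0854 -> shift [ 0.0003  0.0101 -0.0139] spin 0.000
```

>>> {"api": "apply_moves", "payload": {
  "series": [
    {"grip": 1, "x": 0, "y": 0.01, "z": -0.014, "spin": 0},
    {"grip": 1, "x": 0, "y": 0.01, "z": -0.014, "spin": 0}
  ]
}}

```text
clock: 2.45
tcp_pos: [0.6262, 0.0309, 0.166]
orientation: [0.683, 0.73, 0.003, -0.004]
force: [-0.1, 0.3, 1.0]
finger_gap: 0.0854
```

```bash
python3 -c "
from h import *
rel(.6225,.032,.161,1.637)"
```

```text
t 2.45 tcp [0.6262 0.0309 0.166 ] phi 1.637 F [-0.1  0.3  1. ] gap 0.0854 -> shift [ 0.0013 -0.0036  0.005 ] spin -0.000
```

>>> {"api": "apply_moves", "payload": {
  "series": [
    {"grip": 1, "x": 0.001, "y": -0.0035, "z": 0.005, "spin": 0},
    {"grip": 1, "x": 0.001, "y": -0.0035, "z": 0.005, "spin": 0},
    {"grip": 1, "x": 0.001, "y": -0.0035, "z": 0.005, "spin": 0}
  ]
}}

```text
clock: 2.7
tcp_pos: [0.6226, 0.0316, 0.162]
orientation: [0.683, 0.73, 0.003, -0.004]
force: [-0.6, 0.3, -1.1]
finger_gap: 0.0852
```

```bash
python3 -c "
from h import *
rel(.6225,.032,.161,1.637);print(robot.get_state()['dq'])"
```

```text
t 2.70 tcp [0.6226 0.0316 0.162 ] phi 1.637 F [-0.6  0.3 -1.1] gap 0.0852 -> shift [ 0.0004 -0.0001  0.001 ] spin -0.000
[ 1.70848714e-03  8.27914443e-03  9.61481273e-03  1.06627694e-03
 -1.10072936e-05  1.07034591e-03]
```

>>> {"api": "apply_moves", "payload": {
  "series": [
    {"grip": 0, "x": 0, "y": 0, "z": 0.001, "spin": 0},
    {"grip": 0, "x": 0, "y": 0, "z": 0.001, "spin": 0},
    {"grip": 0, "x": 0, "y": 0, "z": 0.001, "spin": 0},
    {"grip": 0, "x": 0, "y": 0, "z": 0.001, "spin": 0},
    {"grip": 0, "x": 0, "y": 0, "z": 0.001, "spin": 0}
  ],
  "newtons": 60
}}

```text
clock: 3.12
tcp_pos: [0.6225, 0.0316, 0.1608]
orientation: [0.683, 0.73, 0.003, -0.004]
force: [-0.3, 0.5, 0.0]
finger_gap: 0.0254
```

>>> {"api": "apply_moves", "payload": {
  "series": [
    {"grip": 0, "x": 0, "y": 0, "z": 0, "spin": 0},
    {"grip": 0, "x": 0, "y": 0, "z": 0, "spin": 0},
    {"grip": 0, "x": 0, "y": 0, "z": 0, "spin": 0}
  ]
}}

```text
clock: 3.37
tcp_pos: [0.6229, 0.0318, 0.161]
orientation: [0.683, 0.73, 0.004, -0.003]
force: [1.9, 0.2, 1.8]
finger_gap: 0.0215
```

```bash
python3 -c "
from h import *
rel(.6225,.032,.161,1.637)"
```

```text
t 3.37 tcp [0.6229 0.0318 0.161 ] phi 1.637 F [1.9 0.2 1.8] gap 0.0215 -> shift [ 0.0003 -0.0004 -0.    ] spin -0.000
```

>>> {"api": "apply_moves", "payload": {
  "series": [
    {"grip": 0, "x": 0, "y": 0, "z": -0.008, "spin": 0},
    {"grip": 0, "x": 0, "y": 0, "z": -0.016, "spin": 0},
    {"grip": 0, "x": 0, "y": 0, "z": -0.024, "spin": 0},
    {"grip": 0, "x": 0, "y": 0, "z": -0.024, "spin": 0},
    {"grip": 0, "x": 0, "y": 0, "z": -0.024, "spin": 0}
  ]
}}

```text
clock: 3.78
tcp_pos: [0.6232, 0.0315, 0.1861]
orientation: [0.683, 0.73, 0.004, -0.003]
force: [-0.5, 1.6, -1.9]
finger_gap: 0.0213
```

```bash
python3 -c "
from h import *
rel(.6225,.032,.185,1.637);
rel(.6225-.03,.032-.002,.185)"
```

```text
t 3.78 tcp [0.6232 0.0315 0.1861] phi 1.637 F [-0.5  1.6 -1.9] gap 0.0213 -> shift [ 0.0006 -0.0007  0.0011] spin -0.000
t 3.78 tcp [0.6232 0.0315 0.1861] phi 1.637 F [-0.5  1.6 -1.9] gap 0.0213 -> shift [ 0.0006 -0.0308  0.0011] spin 0.000
```

>>> {"api": "apply_moves", "payload": {
  "series": [
    {"grip": 0, "x": 0, "y": -0.004, "z": 0, "spin": 0},
    {"grip": 0, "x": 0, "y": -0.008, "z": 0, "spin": 0}
  ]
}}

```text
clock: 3.95
tcp_pos: [0.6147, 0.0309, 0.1859]
orientation: [0.683, 0.73, 0.004, -0.003]
force: [0.7, -0.5, -2.2]
finger_gap: 0.0213
```

>>> {"api": "apply_moves", "payload": {
  "series": [
    {"grip": 0, "x": 0, "y": -0.006, "z": 0, "spin": 0},
    {"grip": 0, "x": 0, "y": -0.012, "z": 0, "spin": 0},
    {"grip": 0, "x": 0, "y": -0.02, "z": 0, "spin": 0},
    {"grip": 0, "x": 0, "y": -0.03, "z": 0, "spin": 0}
  ]
}}

```text
clock: 4.28
tcp_pos: [0.5839, 0.0289, 0.1856]
orientation: [0.683, 0.73, 0.003, -0.003]
force: [0.5, -0.1, -2.1]
finger_gap: 0.0216
```

```bash
python3 -c "
from h import *
rel(.6225,.032,.185,1.637);
import cv2
cv2.imwrite('pics/s3.png',cv2.resize(robot.grab_frame('scene')[160:310,220:420,::-1],None,fx=3,fy=3,interpolation=2))"
```

```text
t 4.28 tcp [0.5839 0.0289 0.1856] phi 1.637 F [ 0.5 -0.1 -2.1] gap 0.0216 -> shift [0.0006 0.0387 0.0007] spin -0.000
```

View pics/s3.png

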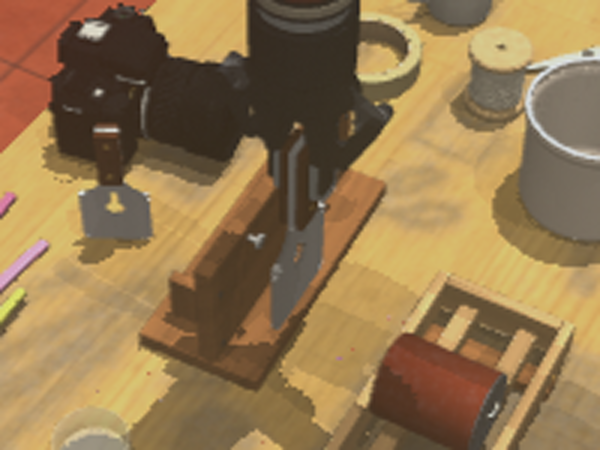

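The paddle is off the screw with forces under 2.5 N. The bare screw shows at (255,240) in the crop, and the scraper still hangs. Now I'll lift it clear, turn it, and go behind the candle.

>>> {"api": "apply_moves", "payload": {
  "series": [
    {"grip": 0, "x": 0, "y": -0.03, "z": -0.02, "spin": 0},
    {"grip": 0, "x": -0.01, "y": -0.06, "z": -0.045, "spin": 0},
    {"grip": 0, "x": -0.025, "y": -0.085, "z": -0.055, "spin": 0.12},
    {"grip": 0, "x": -0.035, "y": -0.11, "z": -0.055, "spin": 0.24},
    {"grip": 0, "x": -0.045, "y": -0.13, "z": -0.055, "spin": 0.36}
  ]
}}

```text
clock: 4.75
tcp_pos: [0.4537, -0.0256, 0.2413]
orientation: [0.805, 0.594, 0.002, -0.004]
force: [0.9, -0.3, -2.0]
finger_gap: 0.0212
```

```bash
python3 -c "
from h import *
rel(.4435,-.0124,.24,.0325)"
```

```text
t 4.75 tcp [ 0.4537 -0.0256  0.2413] phi 1.271 F [ 0.9 -0.3 -2. ] gap 0.0212 -> shift [ 0.0096 -0.0137  0.0015] spin 1.239
```

>>> {"api": "apply_moves", "payload": {
  "series": [
    {"grip": 0, "x": 0.003, "y": -0.004, "z": 0, "spin": 0.12},
    {"grip": 0, "x": 0.006, "y": -0.009, "z": 0, "spin": 0.24},
    {"grip": 0, "x": 0.01, "y": -0.014, "z": 0, "spin": 0.36},
    {"grip": 0, "x": 0.01, "y": -0.014, "z": 0, "spin": 0.48},
    {"grip": 0, "x": 0.01, "y": -0.014, "z": 0, "spin": 0.6}
  ]
}}

```text
clock: 5.17
tcp_pos: [0.4426, -0.0117, 0.2415]
orientation: [0.945, 0.327, 0.001, -0.004]
force: [-0.2, 0.0, -2.0]
finger_gap: 0.0213
```

>>> {"api": "apply_moves", "payload": {
  "series": [
    {"grip": 0, "x": 0, "y": 0, "z": 0, "spin": 0.12},
    {"grip": 0, "x": 0, "y": 0, "z": 0, "spin": 0.24},
    {"grip": 0, "x": 0, "y": 0, "z": 0, "spin": 0.36},
    {"grip": 0, "x": 0, "y": 0, "z": 0, "spin": 0.48},
    {"grip": 0, "x": 0, "y": 0, "z": 0, "spin": 0.6}
  ]
}}

```text
clock: 5.58
tcp_pos: [0.4421, -0.0116, 0.2415]
orientation: [1.0, 0.03, -0.0, -0.004]
force: [0.7, 0.5, -3.1]
finger_gap: 0.0213
```

```bash
python3 -c "
from h import *
rel(.4435,-.0124,.178,.0325)"
```

```text
t 5.58 tcp [ 0.4421 -0.0116  0.2415] phi 0.060 F [ 0.7  0.5 -3.1] gap 0.0213 -> shift [0.0014 0.0014 0.0635] spin 0.027
```

>>> {"api": "apply_moves", "payload": {
  "series": [
    {"grip": 0, "x": 0.0015, "y": 0.001, "z": 0.025, "spin": 0.027},
    {"grip": 0, "x": 0.0015, "y": 0.001, "z": 0.05, "spin": 0.027},
    {"grip": 0, "x": 0.0015, "y": 0.001, "z": 0.0635, "spin": 0.027},
    {"grip": 0, "x": 0.0015, "y": 0.001, "z": 0.0635, "spin": 0.027},
    {"grip": 0, "x": 0.0015, "y": 0.001, "z": 0.0635, "spin": 0.027}
  ]
}}

```text
clock: 6.0
tcp_pos: [0.4426, -0.0118, 0.1774]
orientation: [1.0, 0.016, -0.001, -0.005]
force: [0.9, -0.4, -1.0]
finger_gap: 0.0209
```

```bash
python3 -c "
from h import *
rel(.4435,-.0124,.178,.0325)
import cv2
a=cv2.resize(robot.grab_frame('scene')[200:410,280:440,::-1],None,fx=2.5,fy=2.5,interpolation=2)
b=cv2.resize(robot.grab_frame('side')[180:390,190:310,::-1],None,fx=2.5,fy=2.5,interpolation=2)
import numpy as np
cv2.imwrite('pics/s4.png',np.hstack([a,b]))"
```

```text
t 6.00 tcp [ 0.4426 -0.0118  0.1774] phi 0.032 F [ 0.9 -0.4 -1. ] gap 0.0209 -> shift [ 0.0009  0.0006 -0.0006] spin -0.000
```

View pics/s4.png

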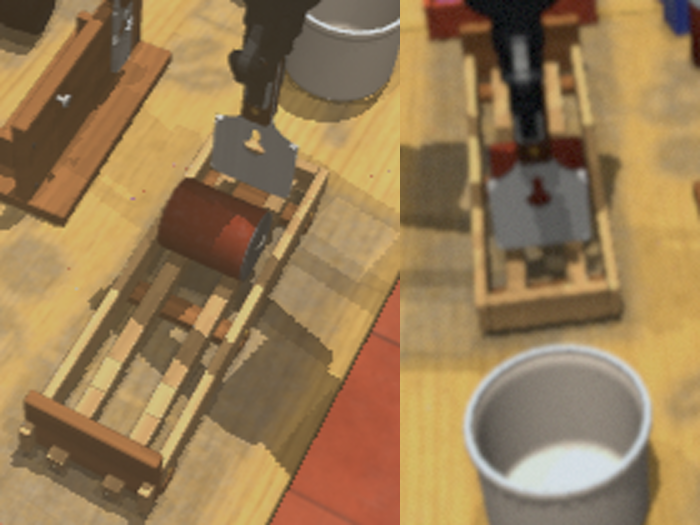

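The blade is centred between the fences, about 38 mm behind the candle. Now the gentle push, along −y of the tool.

>>> {"api": "apply_moves", "payload": {
  "series": [
    {"grip": 0, "x": 0, "y": -0.006, "z": 0, "spin": 0},
    {"grip": 0, "x": 0, "y": -0.012, "z": 0, "spin": 0},
    {"grip": 0, "x": 0, "y": -0.018, "z": 0, "spin": 0},
    {"grip": 0, "x": 0, "y": -0.023, "z": 0, "spin": 0},
    {"grip": 0, "x": 0, "y": -0.027, "z": 0, "spin": 0}
  ]
}}

```text
clock: 6.52
tcp_pos: [0.4437, 0.0157, 0.18]
orientation: [1.0, 0.017, 0.001, -0.004]
force: [-0.6, 0.6, -2.2]
finger_gap: 0.0214
```

>>> {"api": "apply_moves", "payload": {
  "series": [
    {"grip": 0, "x": 0, "y": -0.003, "z": 0, "spin": 0},
    {"grip": 0, "x": 0, "y": -0.006, "z": 0, "spin": 0},
    {"grip": 0, "x": 0, "y": -0.009, "z": 0, "spin": 0},
    {"grip": 0, "x": 0, "y": -0.012, "z": 0, "spin": 0},
    {"grip": 0, "x": 0, "y": -0.015, "z": 0, "spin": 0}
  ]
}}

```text
clock: 6.93
tcp_pos: [0.4434, 0.0305, 0.1802]
orientation: [1.0, 0.017, 0.002, -0.003]
force: [0.2, -1.7, -2.0]
finger_gap: 0.0214
```

>>> {"api": "apply_moves", "payload": {
  "series": [
    {"grip": 0, "x": 0, "y": -0.004, "z": 0, "spin": 0},
    {"grip": 0, "x": 0, "y": -0.008, "z": 0, "spin": 0},
    {"grip": 0, "x": 0, "y": -0.012, "z": 0, "spin": 0},
    {"grip": 0, "x": 0, "y": -0.016, "z": 0, "spin": 0},
    {"grip": 0, "x": 0, "y": -0.02, "z": 0, "spin": 0}
  ]
}}

```text
clock: 7.35
tcp_pos: [0.4426, 0.051, 0.1803]
orientation: [1.0, 0.017, 0.001, -0.004]
force: [-0.4, -0.2, -1.8]
finger_gap: 0.0213
```

```bash
cat > c.py <<'E'
from h import *
import cv2
t=[.4384,.1225,.0325]
s=robot.get_state();d=s["tcp_pos"]-place(t,(0,0,0));c,n=np.cos(t[2]),np.sin(t[2])
print("t",s["clock"],"blade track xy",(c*d[0]+n*d[1]).round(4),(-n*d[0]+c*d[1]).round(4),"z",s["tcp_pos"][2].round(4),"phi",phi(s).round(4),"F",s["force"].round(1),s["wrist_torque"].round(2))
# candle: red centroid in scene/side images inside the track, compared with projected track points
for nme in ("scene","side"):
    f=cv2.cvtColor(robot.grab_frame(nme),cv2.COLOR_RGB2HSV)
    P=[place(t,(a,b,.06)) for a,b in((-.045,-.17),(.045,-.17),(.045,.16),(-.045,.16))]
    M=np.zeros(f.shape[:2],np.uint8);cv2.fillPoly(M,[np.int32([proj(nme,p) for p in P])],1)
    m=M&cv2.inRange(f,(0,150,50),(6,255,220)).clip(0,1)|M&cv2.inRange(f,(174,150,50),(180,255,220)).clip(0,1)
    y,x=np.nonzero(m);print(nme,len(x),np.median(x),np.median(y),[tuple(proj(nme,place(t,(0,b,.08))).round().astype(int)) for b in (-.06,0,.06,.13)])
E
python3 c.py
```

```text
t 7.35 blade track xy 0.0019 -0.0716 z 0.1803 phi 0.0334 F [-0.4 -0.2 -1.8] [-0.03  0.03  0.02]
scene 0 nan nan [(np.int64(367), np.int64(288)), (np.int64(356), np.int64(307)), (np.int64(343), np.int64(328)), (np.int64(327), np.int64(354))]
side 16 243.0 238.5 [(np.int64(243), np.int64(244)), (np.int64(241), np.int64(228)), (np.int64(239), np.int64(212)), (np.int64(238), np.int64(196))]
  return _methods._mean(a, axis=axis, dtype=dtype,
  ret = ret.dtype.type(ret / rcount)
```

>>> {"api": "apply_moves", "payload": {
  "series": [
    {"grip": 0, "x": -0.001, "y": -0.004, "z": 0.001, "spin": 0},
    {"grip": 0, "x": -0.001, "y": -0.008, "z": 0.002, "spin": 0},
    {"grip": 0, "x": -0.001, "y": -0.012, "z": 0.002, "spin": 0},
    {"grip": 0, "x": -0.001, "y": -0.016, "z": 0.002, "spin": 0},
    {"grip": 0, "x": -0.001, "y": -0.02, "z": 0.002, "spin": 0}
  ]
}}

```text
clock: 7.87
tcp_pos: [0.4408, 0.0716, 0.1784]
orientation: [1.0, 0.017, 0.001, -0.004]
force: [0.6, -0.2, -2.6]
finger_gap: 0.0212
```

```bash
python3 - <<'E'
import cv2
for n,(x,y) in (("scene0",(366,288)),("side0",(245,250))):
    f=cv2.cvtColor(cv2.imread(f"pics/{n}.png"),cv2.COLOR_BGR2HSV);print(f[y-6:y+7:3,x-6:x+7:4].tolist())
E
sed -i 's/(0,150,50),(6,255,220)/(0,120,30),(8,255,255)/;s/(174,150,50)/(172,120,30)/' c.py; python3 -W ignore c.py
```

```text
[[[8, 165, 133], [8, 166, 138], [8, 167, 139], [8, 162, 142]], [[8, 159, 130], [9, 173, 134], [8, 168, 141], [8, 161, 146]], [[9, 159, 122], [8, 158, 131], [8, 168, 137], [8, 169, 143]], [[9, 158, 113], [9, 166, 121], [8, 161, 130], [8, 166, 137]], [[9, 137, 106], [9, 156, 111], [8, 160, 121], [9, 169, 127]]]
[[[6, 187, 138], [7, 196, 130], [5, 168, 132], [6, 194, 126]], [[5, 188, 136], [6, 182, 129], [5, 179, 127], [5, 190, 122]], [[6, 190, 126], [6, 186, 122], [6, 181, 120], [5, 186, 114]], [[7, 200, 112], [6, 183, 110], [5, 172, 105], [6, 194, 101]], [[5, 181, 97], [6, 191, 96], [6, 186, 93], [6, 188, 88]]]
t 7.8667 blade track xy 0.0008 -0.051 z 0.1784 phi 0.0343 F [ 0.6 -0.2 -2.6] [0.01 0.02 0.03]
scene 120 361.0 318.0 [(np.int64(367), np.int64(288)), (np.int64(356), np.int64(307)), (np.int64(343), np.int64(328)), (np.int64(327), np.int64(354))]
side 138 242.0 221.0 [(np.int64(243), np.int64(244)), (np.int64(241), np.int64(228)), (np.int64(239), np.int64(212)), (np.int64(238), np.int64(196))]
```

>>> {"api": "apply_moves", "payload": {
  "series": [
    {"grip": 0, "x": 0, "y": -0.004, "z": 0, "spin": 0},
    {"grip": 0, "x": 0, "y": -0.008, "z": 0, "spin": 0},
    {"grip": 0, "x": 0, "y": -0.012, "z": 0, "spin": 0},
    {"grip": 0, "x": 0, "y": -0.016, "z": 0, "spin": 0},
    {"grip": 0, "x": 0, "y": -0.02, "z": 0, "spin": 0}
  ]
}}

```text
clock: 8.38
tcp_pos: [0.4402, 0.0923, 0.1786]
orientation: [1.0, 0.017, 0.002, -0.004]
force: [1.0, 0.0, -3.0]
finger_gap: 0.0213
```

>>> {"api": "apply_moves", "payload": {
  "series": [
    {"grip": 0, "x": 0, "y": -0.004, "z": 0, "spin": 0},
    {"grip": 0, "x": 0, "y": -0.008, "z": 0, "spin": 0},
    {"grip": 0, "x": 0, "y": -0.012, "z": 0, "spin": 0},
    {"grip": 0, "x": 0, "y": -0.016, "z": 0, "spin": 0},
    {"grip": 0, "x": 0, "y": -0.02, "z": 0, "spin": 0}
  ]
}}

```text
clock: 8.8
tcp_pos: [0.4393, 0.1128, 0.1787]
orientation: [1.0, 0.018, 0.001, -0.004]
force: [0.2, 0.3, -2.5]
finger_gap: 0.0217
```

```bash
sed -i 's/(8,255,255)/(9,255,255)/' c.py; python3 -W ignore c.py
python3 - <<'E'
from workcell import robot
import cv2,numpy as np
a=cv2.resize(robot.grab_frame('scene')[200:410,280:440,::-1],None,fx=2.5,fy=2.5,interpolation=2)
b=cv2.resize(robot.grab_frame('side')[180:390,190:310,::-1],None,fx=2.5,fy=2.5,interpolation=2)
cv2.imwrite('pics/s5.png',np.hstack([a,b]))
E
```

```text
t 8.8 blade track xy 0.0006 -0.0097 z 0.1787 phi 0.035 F [ 0.2  0.3 -2.5] [-0.04 -0.05  0.06]
scene 423 351.0 323.0 [(np.int64(367), np.int64(288)), (np.int64(356), np.int64(307)), (np.int64(343), np.int64(328)), (np.int64(327), np.int64(354))]
side 86 241.0 212.0 [(np.int64(243), np.int64(244)), (np.int64(241), np.int64(228)), (np.int64(239), np.int64(212)), (np.int64(238), np.int64(196))]
```

View pics/s5.png

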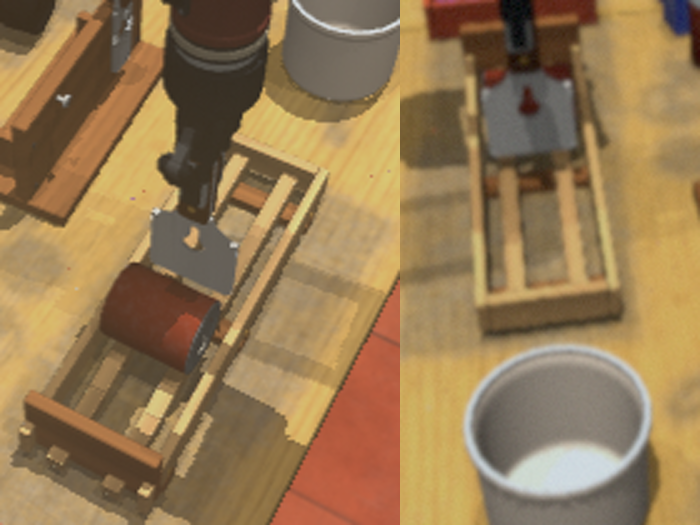

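The candle is rolling ahead of the blade, its centre near scene (344,327), which is about +0.055 on the track. I'll keep following slowly.

>>> {"api": "apply_moves", "payload": {
  "series": [
    {"grip": 0, "x": 0, "y": -0.004, "z": 0, "spin": 0},
    {"grip": 0, "x": 0, "y": -0.008, "z": 0, "spin": 0},
    {"grip": 0, "x": 0, "y": -0.012, "z": 0, "spin": 0},
    {"grip": 0, "x": 0, "y": -0.016, "z": 0, "spin": 0},
    {"grip": 0, "x": 0, "y": -0.02, "z": 0, "spin": 0}
  ]
}}

```text
clock: 9.42
tcp_pos: [0.4387, 0.1328, 0.1789]
orientation: [1.0, 0.018, 0.001, -0.004]
force: [-0.2, 0.7, -1.3]
finger_gap: 0.0214
```

>>> {"api": "apply_moves", "payload": {
  "series": [
    {"grip": 0, "x": 0, "y": -0.004, "z": 0, "spin": 0},
    {"grip": 0, "x": 0, "y": -0.008, "z": 0, "spin": 0},
    {"grip": 0, "x": 0, "y": -0.012, "z": 0, "spin": 0},
    {"grip": 0, "x": 0, "y": -0.016, "z": 0, "spin": 0},
    {"grip": 0, "x": 0, "y": -0.02, "z": 0, "spin": 0}
  ]
}}

```text
clock: 9.83
tcp_pos: [0.438, 0.1533, 0.1791]
orientation: [1.0, 0.018, 0.001, -0.004]
force: [1.0, -0.3, -1.6]
finger_gap: 0.0213
```

>>> {"api": "apply_moves", "payload": {
  "series": [
    {"grip": 0, "x": 0, "y": -0.004, "z": 0, "spin": 0},
    {"grip": 0, "x": 0, "y": -0.008, "z": 0, "spin": 0},
    {"grip": 0, "x": 0, "y": -0.012, "z": 0, "spin": 0},
    {"grip": 0, "x": 0, "y": -0.016, "z": 0, "spin": 0},
    {"grip": 0, "x": 0, "y": -0.02, "z": 0, "spin": 0}
  ]
}}

```text
clock: 10.25
tcp_pos: [0.4372, 0.1736, 0.1792]
orientation: [1.0, 0.018, 0.001, -0.004]
force: [-0.2, -0.7, -1.6]
finger_gap: 0.0212
```

```bash
python3 -W ignore c.py
python3 - <<'E'
from workcell import robot
import cv2,numpy as np
cv2.imwrite('pics/s6full.png',robot.grab_frame('scene')[:,:,::-1])
E
```

```text
t 10.25 blade track xy 0.0005 0.0511 z 0.1792 phi 0.0355 F [-0.2 -0.7 -1.6] [-0.01  0.02 -0.05]
scene 764 327.0 356.0 [(np.int64(367), np.int64(288)), (np.int64(356), np.int64(307)), (np.int64(343), np.int64(328)), (np.int64(327), np.int64(354))]
side 63 239.0 200.0 [(np.int64(243), np.int64(244)), (np.int64(241), np.int64(228)), (np.int64(239), np.int64(212)), (np.int64(238), np.int64(196))]
```

>>> {"api": "apply_moves", "payload": {
  "series": [
    {"grip": 0, "x": 0, "y": -0.004, "z": 0, "spin": 0},
    {"grip": 0, "x": 0, "y": -0.008, "z": 0, "spin": 0},
    {"grip": 0, "x": 0, "y": -0.012, "z": 0, "spin": 0},
    {"grip": 0, "x": 0, "y": -0.016, "z": 0, "spin": 0},
    {"grip": 0, "x": 0, "y": -0.02, "z": 0, "spin": 0}
  ]
}}

```text
clock: 10.82
tcp_pos: [0.4365, 0.1939, 0.1794]
orientation: [1.0, 0.018, 0.001, -0.004]
force: [-0.2, -0.4, -1.7]
finger_gap: 0.0212
```

>>> {"api": "apply_moves", "payload": {
  "series": [
    {"grip": 0, "x": 0, "y": -0.003, "z": 0, "spin": 0},
    {"grip": 0, "x": 0, "y": -0.006, "z": 0, "spin": 0},
    {"grip": 0, "x": 0, "y": -0.009, "z": 0, "spin": 0},
    {"grip": 0, "x": 0, "y": -0.011, "z": 0, "spin": 0},
    {"grip": 0, "x": 0, "y": -0.013, "z": 0, "spin": 0}
  ]
}}

```text
clock: 11.23
tcp_pos: [0.4359, 0.2071, 0.1794]
orientation: [1.0, 0.018, 0.001, -0.004]
force: [-0.2, -0.5, -2.0]
finger_gap: 0.0214
```

```bash
python3 -W ignore c.py
python3 - <<'E'
from workcell import robot
import cv2,numpy as np
a=cv2.resize(cv2.imread('pics/s6full.png')[270:410,270:410],None,fx=2.8,fy=2.8,interpolation=2)
b=cv2.resize(robot.grab_frame('scene')[270:410,270:410,::-1],None,fx=2.8,fy=2.8,interpolation=2)
cv2.imwrite('pics/s6.png',np.hstack([a,b]))
E
```

```text
t 11.2333 blade track xy 0.0003 0.0847 z 0.1794 phi 0.0363 F [-0.2 -0.5 -2. ] [-0.04  0.01 -0.01]
scene 664 324.0 358.0 [(np.int64(367), np.int64(288)), (np.int64(356), np.int64(307)), (np.int64(343), np.int64(328)), (np.int64(327), np.int64(354))]
side 35 239.0 198.0 [(np.int64(243), np.int64(244)), (np.int64(241), np.int64(228)), (np.int64(239), np.int64(212)), (np.int64(238), np.int64(196))]
```

View pics/s6.png

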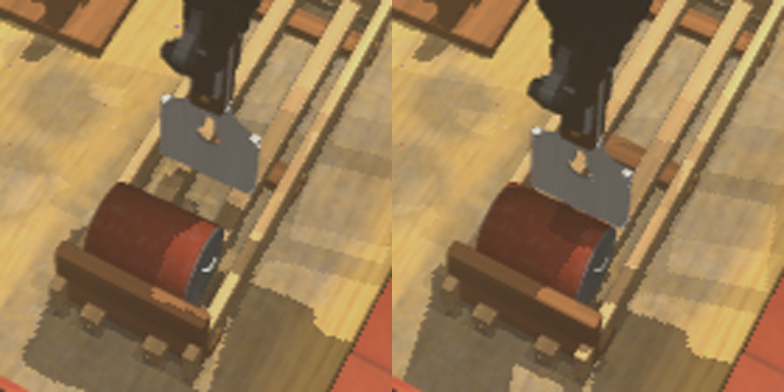

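The candle lies in the dip against the stop, in the same place in both frames, and the blade isn't pressing on it. I'll back off, lift, and fit the crock rim more carefully.

>>> {"api": "apply_moves", "payload": {
  "series": [
    {"grip": 0, "x": 0, "y": 0.005, "z": 0, "spin": 0},
    {"grip": 0, "x": 0, "y": 0.02, "z": 0, "spin": 0},
    {"grip": 0, "x": 0, "y": 0.045, "z": -0.01, "spin": 0},
    {"grip": 0, "x": 0, "y": 0.075, "z": -0.04, "spin": 0},
    {"grip": 0, "x": 0.004, "y": 0.11, "z": -0.075, "spin": 0}
  ]
}}

```text
clock: 11.8
tcp_pos: [0.4406, 0.1015, 0.2462]
orientation: [1.0, 0.019, -0.001, -0.004]
force: [1.2, -0.2, -1.9]
finger_gap: 0.0215
```

Run:
```python
from h import *
a=np.linspace(0,2*np.pi,180)
def bb(n,v,r=.065):
    q=np.array([proj(n,(v[0]+r*np.cos(k),v[1]+r*np.sin(k),.11)) for k in a]);return np.r_[q.min(0),q.max(0)]
O={"scene":np.array([394.8,179.6,446,214]),"side":np.array([216,318,290.4,380])}
f=lambda v:np.concatenate([bb(n,v)-O[n] for n in O])
o=least_squares(f,[.45,-.25]);print(o.x,f(o.x).round(1))
rel(o.x[0],o.x[1]+.015,.26,.0363)
s=robot.get_state();print([wproj(s,p).round() for p in ((.45,-.25,.11),(.515,-.25,.11),(.385,-.25,.11),(.45,-.185,.11))])
```

```text
[ 0.44981128 -0.24885143] [ 0.3 -1.9  0.7 -1.2 -0.9 -0.3  0.7 -1.5]
t 11.80 tcp [0.4406 0.1015 0.2462] phi 0.038 F [ 1.2 -0.2 -1.9] gap 0.0215 -> shift [-0.0035  0.3354 -0.0162] spin 0.001
[array([829., 229.]), array([868., 131.]), array([795., 316.]), array([735., 226.])]
```

>>> {"api": "apply_moves", "payload": {
  "series": [
    {"grip": 0, "x": -0.001, "y": 0.035, "z": -0.014, "spin": 0},
    {"grip": 0, "x": -0.002, "y": 0.075, "z": -0.016, "spin": 0},
    {"grip": 0, "x": -0.002, "y": 0.115, "z": -0.016, "spin": 0},
    {"grip": 0, "x": -0.003, "y": 0.155, "z": -0.016, "spin": 0},
    {"grip": 0, "x": -0.003, "y": 0.19, "z": -0.016, "spin": 0}
  ]
}}

```text
clock: 12.22
tcp_pos: [0.4442, -0.0914, 0.2613]
orientation: [1.0, 0.018, -0.001, -0.003]
force: [-0.1, 0.6, -1.1]
finger_gap: 0.0212
```

>>> {"api": "apply_moves", "payload": {
  "series": [
    {"grip": 0, "x": 0, "y": 0.04, "z": 0, "spin": 0},
    {"grip": 0, "x": 0, "y": 0.08, "z": 0, "spin": 0},
    {"grip": 0, "x": 0, "y": 0.11, "z": 0, "spin": 0},
    {"grip": 0, "x": 0, "y": 0.135, "z": 0, "spin": 0},
    {"grip": 0, "x": 0, "y": 0.135, "z": 0, "spin": 0}
  ]
}}

```text
clock: 12.63
tcp_pos: [0.4486, -0.2316, 0.2607]
orientation: [1.0, 0.016, -0.001, -0.001]
force: [0.5, 0.3, -2.5]
finger_gap: 0.0211
```

Run:
```python
from h import *
rel(.4498,-.234,.26,.0363)
import cv2
s=robot.get_state();f=robot.grab_frame('wrist')[:,:,::-1].copy()
for k in np.linspace(0,2*np.pi,72,endpoint=False):
    for r in (.055,.065):
        u=wproj(s,(.4498+r*np.cos(k),-.249+r*np.sin(k),.11)); cv2.circle(f,tuple(int(i) for i in u.round()),1,(0,255,0) if r>.06 else (255,0,255),-1)
for w in(-.04,.04):
    for e in (-.0025,.0025):
        R=Rn.from_quat(s["orientation"]).as_matrix();u=wproj(s,s["tcp_pos"]+R@np.array([w,e,.126]));print(u.round())
cv2.imwrite('pics/w7.png',f)
```

```text
t 12.63 tcp [ 0.4486 -0.2316  0.2607] phi 0.032 F [ 0.5  0.3 -2.5] gap 0.0211 -> shift [0.0012 0.0025 0.0007] spin -0.005
[309. 284.]
[316. 284.]
[309. 166.]
[317. 166.]
```

View pics/w7.png

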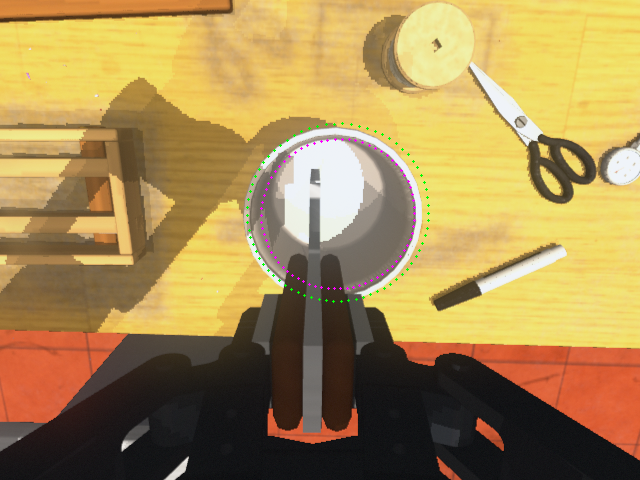

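The rim's actual centre (334,212) is within 2 mm of the fit, and the blade edge (315,168 to 284) lies well inside the opening. I'll lower it.

>>> {"api": "apply_moves", "payload": {
  "series": [
    {"grip": 0, "x": 0.001, "y": 0.001, "z": 0.02, "spin": 0},
    {"grip": 0, "x": 0.001, "y": 0.001, "z": 0.04, "spin": 0},
    {"grip": 0, "x": 0.001, "y": 0.001, "z": 0.06, "spin": 0},
    {"grip": 0, "x": 0.001, "y": 0.001, "z": 0.08, "spin": 0},
    {"grip": 0, "x": 0.001, "y": 0.001, "z": 0.095, "spin": 0}
  ]
}}

```text
clock: 13.1
tcp_pos: [0.4483, -0.2279, 0.1635]
orientation: [1.0, 0.017, -0.002, -0.004]
force: [-0.4, -0.3, -1.8]
finger_gap: 0.0214
```

```bash
python3 -c "
from h import *
rel(.4498,-.232,.136,.0363)"
```

```text
t 13.10 tcp [ 0.4483 -0.2279  0.1635] phi 0.033 F [-0.4 -0.3 -1.8] gap 0.0214 -> shift [0.0015 0.0044 0.0275] spin -0.003
```

>>> {"api": "apply_moves", "payload": {
  "series": [
    {"grip": 0, "x": 0.001, "y": 0.002, "z": 0.006, "spin": 0},
    {"grip": 0, "x": 0.001, "y": 0.004, "z": 0.012, "spin": 0},
    {"grip": 0, "x": 0.001, "y": 0.004, "z": 0.018, "spin": 0},
    {"grip": 0, "x": 0.001, "y": 0.004, "z": 0.024, "spin": 0},
    {"grip": 0, "x": 0.001, "y": 0.004, "z": 0.026, "spin": 0}
  ]
}}

```text
clock: 13.52
tcp_pos: [0.4493, -0.2316, 0.1373]
orientation: [1.0, 0.017, -0.002, -0.004]
force: [-0.9, -0.2, -2.6]
finger_gap: 0.0213
```

>>> {"api": "apply_moves", "payload": {
  "series": [
    {"grip": 0, "x": 0, "y": 0, "z": 0.001, "spin": 0},
    {"grip": 0, "x": 0, "y": 0, "z": 0.002, "spin": 0}
  ]
}}

```text
clock: 13.68
tcp_pos: [0.4497, -0.2318, 0.1357]
orientation: [1.0, 0.017, -0.002, -0.003]
force: [-0.5, -0.8, -1.7]
finger_gap: 0.0217
```

```bash
python3 -c "
from h import *
rel(.4498,-.232,.132,.0363)"
```

```text
t 13.68 tcp [ 0.4497 -0.2318  0.1357] phi 0.033 F [-0.5 -0.8 -1.7] gap 0.0217 -> shift [0.0001 0.0002 0.0037] spin -0.003
```

>>> {"api": "apply_moves", "payload": {
  "series": [
    {"grip": 0, "x": 0, "y": 0, "z": 0.0015, "spin": 0},
    {"grip": 0, "x": 0, "y": 0, "z": 0.003, "spin": 0},
    {"grip": 0, "x": 0, "y": 0, "z": 0.003, "spin": 0}
  ]
}}

```text
clock: 13.93
tcp_pos: [0.4497, -0.2319, 0.1328]
orientation: [1.0, 0.017, -0.002, -0.003]
force: [-0.6, 0.6, -2.0]
finger_gap: 0.0214
```

>>> {"api": "apply_moves", "payload": {
  "series": [
    {"grip": 0, "x": 0, "y": 0, "z": 0.001, "spin": 0},
    {"grip": 0, "x": 0, "y": 0, "z": 0.002, "spin": 0},
    {"grip": 0, "x": 0, "y": 0, "z": 0.002, "spin": 0}
  ]
}}

```text
clock: 14.18
tcp_pos: [0.45, -0.2321, 0.1325]
orientation: [1.0, 0.017, -0.002, -0.003]
force: [-2.9, 1.2, 6.9]
finger_gap: 0.0212
```

The blade is on the floor: +7 N at z 0.1325, where 0.132 was expected. I'll release.

>>> {"api": "apply_moves", "payload": {
  "series": [
    {"grip": 0, "x": 0, "y": 0, "z": -0.001, "spin": 0},
    {"grip": 0.5, "x": 0, "y": 0, "z": -0.001, "spin": 0},
    {"grip": 1, "x": 0, "y": 0, "z": -0.001, "spin": 0},
    {"grip": 1, "x": 0, "y": 0, "z": -0.001, "spin": 0},
    {"grip": 1, "x": 0, "y": 0, "z": -0.001, "spin": 0}
  ]
}}

```text
clock: 14.6
tcp_pos: [0.4501, -0.2322, 0.1335]
orientation: [1.0, 0.017, -0.001, -0.003]
force: [-0.0, 0.2, -0.8]
finger_gap: 0.0691
```

>>> {"api": "apply_moves", "payload": {
  "series": [
    {"grip": 1, "x": 0, "y": 0, "z": 0, "spin": 0},
    {"grip": 1, "x": 0, "y": 0, "z": 0, "spin": 0},
    {"grip": 1, "x": 0, "y": 0, "z": 0, "spin": 0}
  ]
}}

```text
clock: 14.85
tcp_pos: [0.4501, -0.2321, 0.1334]
orientation: [1.0, 0.017, -0.001, -0.003]
force: [-0.4, -0.8, 0.6]
finger_gap: 0.0854
```

Run:
```python
from h import *
import cv2
rel(.45,-.232,.25)
s=robot.get_state();cv2.imwrite('pics/w8.png',robot.grab_frame('wrist')[:,:,::-1])
# handle brown: columns of dark-brown pixels between fingers
f=cv2.imread('pics/w8.png');g=cv2.cvtColor(f,cv2.COLOR_BGR2HSV)
m=cv2.inRange(g,(0,90,25),(14,255,110))
n,l,st,c=cv2.connectedComponentsWithStats(m)
for i in sorted(range(1,n),key=lambda i:-st[i,4])[:6]:print(st[i],c[i].round())
R=Rn.from_quat(s["orientation"]).as_matrix()
for e in(-.011,.011):
    for w in (-.014,.014):print("expected top corner, if upright",wproj(s,s["tcp_pos"]+R@np.array([w,e,-.049])).round())
```

```text
t 14.85 tcp [ 0.4501 -0.2321  0.1334] phi 0.033 F [-0.4 -0.8  0.6] gap 0.0854 -> shift [-0.0004 -0.0009 -0.1166] spin 0.000
[ 207  279   79  152 6282] [241. 356.]
[ 158  256   99  169 3246] [191. 349.]
[541 473  22   7  26] [550. 475.]
[389 436   4  13  13] [391. 442.]
[143 364   7   7  10] [146. 366.]
[184 321   3   3   8] [185. 322.]
expected top corner, if upright [274. 439.]
expected top corner, if upright [271. 347.]
expected top corner, if upright [355. 439.]
expected top corner, if upright [358. 347.]
```

The handle has leaned toward +y, as intended, and may be resting on the +y finger. I'll shift that way so it settles on the rim, then rise.

>>> {"api": "apply_moves", "payload": {
  "series": [
    {"grip": 1, "x": 0, "y": -0.005, "z": 0, "spin": 0},
    {"grip": 1, "x": 0, "y": -0.01, "z": 0, "spin": 0},
    {"grip": 1, "x": 0, "y": -0.015, "z": 0, "spin": 0},
    {"grip": 1, "x": 0, "y": -0.02, "z": 0, "spin": 0},
    {"grip": 1, "x": 0, "y": -0.022, "z": 0, "spin": 0}
  ]
}}

```text
clock: 15.32
tcp_pos: [0.4492, -0.2091, 0.1334]
orientation: [1.0, 0.017, -0.002, -0.003]
force: [0.1, 0.1, 0.4]
finger_gap: 0.0857
```

```bash
cat > d.py <<'E'
from h import *
import cv2
rel(.45,-.232,.25)
s=robot.get_state();f=robot.grab_frame('wrist')[:,:,::-1]
m=cv2.inRange(cv2.cvtColor(f.copy(),cv2.COLOR_BGR2HSV),(0,90,25),(14,255,110))
n,l,st,c=cv2.connectedComponentsWithStats(m)
for i in sorted(range(1,n),key=lambda i:-st[i,4])[:3]:print(st[i],c[i].round())
E
python3 d.py
```

```text
t 15.32 tcp [ 0.4492 -0.2091  0.1334] phi 0.034 F [0.1 0.1 0.4] gap 0.0857 -> shift [-0.0003  0.0221 -0.1167] spin 0.000
[ 224  270   91  152 6823] [264. 346.]
[ 181  331   28   82 1493] [195. 373.]
[255 252  35  35 289] [273. 266.]
```

>>> {"api": "apply_moves", "payload": {
  "series": [
    {"grip": 1, "x": 0, "y": -0.004, "z": 0, "spin": 0},
    {"grip": 1, "x": 0, "y": -0.008, "z": 0, "spin": 0},
    {"grip": 1, "x": 0, "y": -0.01, "z": 0, "spin": 0},
    {"grip": 1, "x": 0, "y": -0.01, "z": 0, "spin": 0}
  ]
}}

```text
clock: 15.7
tcp_pos: [0.4488, -0.1986, 0.1335]
orientation: [1.0, 0.017, -0.002, -0.004]
force: [0.3, -0.4, 0.6]
finger_gap: 0.0853
```

```bash
python3 d.py
```

```text
t 15.70 tcp [ 0.4488 -0.1986  0.1335] phi 0.035 F [ 0.3 -0.4  0.6] gap 0.0853 -> shift [-0.0003  0.0326 -0.1168] spin 0.000
[ 262  279   76  143 5642] [295. 350.]
[223 369  22  44 533] [235. 394.]
[281 253  30  36 300] [296. 269.]
```

The handle's image moved by the full 10 mm of gripper travel, so the paddle is at rest on the rim and clear of both fingers. Rising straight up.

>>> {"api": "apply_moves", "payload": {
  "series": [
    {"grip": 1, "x": 0, "y": 0, "z": -0.02, "spin": 0},
    {"grip": 1, "x": 0, "y": 0, "z": -0.05, "spin": 0},
    {"grip": 1, "x": 0, "y": 0, "z": -0.08, "spin": 0},
    {"grip": 1, "x": 0, "y": 0, "z": -0.11, "spin": 0},
    {"grip": 1, "x": 0, "y": 0, "z": -0.14, "spin": 0}
  ]
}}

```text
clock: 16.17
tcp_pos: [0.4491, -0.1999, 0.2749]
orientation: [1.0, 0.017, -0.002, -0.003]
force: [0.7, -0.5, -0.4]
finger_gap: 0.0855
```

>>> {"api": "apply_moves", "payload": {
  "series": [
    {"grip": 1, "x": 0, "y": 0, "z": -0.03, "spin": 0},
    {"grip": 1, "x": 0, "y": 0, "z": -0.05, "spin": 0},
    {"grip": 1, "x": 0, "y": 0, "z": -0.05, "spin": 0},
    {"grip": 1, "x": 0, "y": 0, "z": -0.05, "spin": 0}
  ]
}}

```text
clock: 16.5
tcp_pos: [0.45, -0.2008, 0.3264]
orientation: [1.0, 0.017, -0.0, -0.002]
force: [-0.3, -0.3, -0.8]
finger_gap: 0.0853
```

Run:
```python
from h import *
import cv2
s=robot.get_state();print(s["tcp_pos"],s["force"],s["clock"])
w=robot.grab_frame('wrist')[:,:,::-1]
a=robot.grab_frame('scene')[160:420,260:460,::-1];b=robot.grab_frame('side')[180:440,180:380,::-1]
r=lambda i,h:cv2.resize(i,(int(i.shape[1]*h/i.shape[0]),h),interpolation=2)
top=np.hstack([r(a,330),r(b,330)]);bot=r(w,260)
bot=np.pad(bot,((0,0),(0,top.shape[1]-bot.shape[1]),(0,0)))
cv2.imwrite('pics/fin.png',np.vstack([top,bot]))
```

```text
[ 0.45000074 -0.20084687  0.32640309] [-0.26078731 -0.29689416 -0.79712888] 16.5
```

No pictures left, so I'll do the last checks numerically.

```bash
python3 -W ignore - <<'E'
from h import *
import cv2
t=[.4384,.1225,.0325]
a=robot.grab_frame('wrist').copy();
for _ in range(4):robot.grab_frame('wrist')
s=robot.get_state();b=robot.grab_frame('wrist').copy()
print("wrist frame motion px",(cv2.absdiff(a,b).max(2)>25).sum())
m=cv2.inRange(cv2.cvtColor(b,cv2.COLOR_RGB2HSV),(0,90,25),(14,255,110))
n,l,st,c=cv2.connectedComponentsWithStats(m)
for i in sorted(range(1,n),key=lambda i:-st[i,4])[:4]:print(st[i],c[i].round())
for th in (15,20,25,30): # paddle leaning to +y about its lower edge
    d=np.array([0,np.sin(np.radians(th)),np.cos(np.radians(th))]);o=np.array([.45,-.232,.008]);print(th,[wproj(s,o+d*h).round() for h in(.1,.175)])
print("crock rim px",[wproj(s,(.45+.06*i,-.247+.06*j,.11)).round() for i,j in((1,0),(-1,0),(0,1),(0,-1))])
f=robot.grab_frame('scene');g=f[:,:,::-1].astype(int);o=cv2.imread('pics/s6full.png').astype(int);o0=cv2.imread('pics/scene0.png').astype(int)
def df(x0,x1,y0,y1,p):return (np.abs(g-p)[y0:y1,x0:x1].max(2)>40).mean().round(3)
print("candle zone vs at-rest frame",df(300,345,335,375,o),"scraper zone vs start",df(322,340,170,232,o0),"lookalike",df(245,272,200,242,o0))
hsv=cv2.cvtColor(f,cv2.COLOR_RGB2HSV);M=cv2.inRange(hsv,(0,120,60),(9,255,255));M[:,:295]=0;M[:,360:]=0;M[:330]=0;M[385:]=0
y,x=np.nonzero(M);print("candle px",len(x),np.median(x),np.median(y),"expected at dip",proj("scene",place(t,(0,.13,.08))))
E
```

```text
wrist frame motion px 9382
[   0  325  150  103 3999] [ 70. 391.]
[ 137  327   51   58 1155] [160. 356.]
[436 329  44  46 983] [451. 352.]
[302 195  26  33 338] [316. 213.]
15 [array([322., 198.]), array([296., 217.])]
20 [array([312., 197.]), array([276., 215.])]
25 [array([303., 196.]), array([257., 212.])]
30 [array([295., 195.]), array([240., 209.])]
crock rim px [array([375., 129.]), array([364., 267.]), array([300., 199.]), array([439., 204.])]
candle zone vs at-rest frame 0.104 scraper zone vs start 0.0 lookalike 0.0
candle px 1028 323.0 353.5 expected at dip [327.26263791 354.04037131]
```

>>> {"api": "apply_moves", "payload": {
  "series": [
    {"grip": 1, "x": 0, "y": 0, "z": 0, "spin": 0},
    {"grip": 1, "x": 0, "y": 0, "z": 0, "spin": 0},
    {"grip": 1, "x": 0, "y": 0, "z": 0, "spin": 0},
    {"grip": 1, "x": 0, "y": 0, "z": 0, "spin": 0},
    {"grip": 1, "x": 0, "y": 0, "z": 0, "spin": 0}
  ]
}}

```text
clock: 17.42
tcp_pos: [0.4492, -0.2001, 0.3243]
orientation: [1.0, 0.017, -0.002, -0.004]
force: [0.7, 0.3, -0.3]
finger_gap: 0.0853
```

Run:
```python
from h import *
import cv2
p=lambda:print(robot.get_state()["tcp_pos"].round(4))
p();A={n:robot.grab_frame(n).copy() for n in("wrist","scene","side")}
for _ in range(8):robot.grab_frame('side')
p()
for n in A:
    d=cv2.absdiff(A[n],robot.grab_frame(n)).max(2)>40;print(n,d.sum())
b=robot.grab_frame('wrist');s=robot.get_state();m=cv2.inRange(cv2.cvtColor(b,cv2.COLOR_RGB2HSV),(0,90,25),(14,255,130))
# coarse map of the crock area: B brown, W bright, . other
g=b.max(2)
for y in range(120,290,8):print(y,"".join("B" if m[y,x] else "W" if g[y,x]>200 else "g" if int(b[y,x].max())-int(b[y,x].min())<25 else "." for x in range(230,470,4)))
```

```text
[ 0.4492 -0.2001  0.3243]
[ 0.4491 -0.2001  0.3242]
wrist 270
scene 3
side 0
120 WWWWWWWWWWWWWWWWWWWWWW........WWWWWWWWWWWWWWWWWWWWWWWWWWWWWW
128 ...WWWWWWWWWWWWWWW.............ggWWWWW.WWWWWWWWWWWWWWWWWWWWW
136 ....WWWWWWWWWWW...........gWWW...g.gg...gWWWWWWWWWWWWWWWWWWW
144 ..........W............WWW.gWWWWWWWWWW.gggg.gWWWWWWWWWWWWWWW
152 .....................WW.gggggWWWWWWWWWWWWgggg..WWWWWWWWWWWWW
160 ...................gW..ggggggWWWWWWWWWWWWW.gggg..WWWWWWWWWWW
168 ....................g..ggggggWWWWWWWWWWWWWWgggg...WWWWWWWWWW
176 ...WWW.............gggWggggggWWWWWWWWWWWWWW.ggggg..WWWWWWWWW
184 .WWWWWW............g.ggggggggWWWWWWWWWWWWWW.gggggg.gWWWWWWWW
192 WWWWWWWWWWWW......ggg.gg.ggggWWWWWWWWWWggggggggggg..WWWWWWWW
200 WWWWWWWWWWWW...gg...Bggg.ggggWWWWWWWWWgggggggggggg..WWWWWWWW
208 WWWWWWWWWWW...gg..B..BBBBggggWWWWWWWWggggggggggggg..WWWWWWWW
216 WWWWWWWWWWWW..gg...B.BBB.ggggWWWWWWgggggggggggggg..WWWWWWWWW
224 WWWWWWWWWWWW.BWW.BBB.B.gggggWWWWggggggggggggggggg.gWWWWWWWWW
232 WWWWWWWWWWWW.BWW.BB....gWggggggggggggggggggggggg.gWWWWWWWWW.
240 WWWWWWWWWWWWWWWWWWWW....g.gggggggggggggggggggg..WWWWWWWWWWWW
248 WWWWWWWWWWWWWWWWWWWWWW......gggggggggggggggg..gWWWWWWWWWWWWW
256 WWWWWWWWWWWWWWWWWWWWWWWWg......g..g.gg......WWWWWWWWWWWWWWWW
264 WWWWWWWWWWWWWWWWWWWWWWWWWWWWg...........gWWWWWWWWWWWWWWWWWWW
272 WWWWWWWWWWWWWWWWWWWWWWWWWWWWWWWWWWWWWWWWWWWWWWWWWWWWWWW.....
280 WWWWWWWWWWWWWWWWWWWWWWWWWWWWWWWWWWWWWWWWWWWWWWWWWWWWWW......
288 WWWWWWWWWWWWWWWWWWWWWWWWWWWWWWWWWWWWWWWWWWWWWWWWWWWWWWWWWWWW
```

The scene is still. The handle leans about 16–18° over the +y rim with the blade inside the crock, so I'm handing in.

```bash
python3 -c "
from workcell import robot
print(robot.sign_off(),robot.get_state()['clock'])"
```

```text
the job is handed in; nothing more can be done
the job is handed in; nothing more can be done
```

I took the wide paddle off its left screw and rolled the candle with its blade into the dip. I then stood the paddle blade down in the white crock, let go and handed in at about 18 s of the 61 s allowed. `sign_off` gives no verdict, so the result is my reading of the checks below.

- **Paddle off the screw:** I lifted it 24 mm and drew it straight off. Forces stayed under about 3 N.
- **Candle:** It lay in the dip against the end stop, in the same place in two frames. The gripper never touched it. It rolled ahead of the blade after the first light touch, and I followed slowly.
- **Crock:** The blade met the floor at the expected height, with about 7 N of contact. The paddle now leans roughly 16–18° against the +y rim, and the gripper is open and well clear.
- **Bystanders:** The pixels around the narrow scraper and the look-alike paddle matched the first picture. I did not compare the standing candle, the spool or the glass.
- **Checks that disagreed or fell short:**
  - The 12-picture limit was reached, so I made the final check by image code only, not by eye.
  - A first stillness check failed because the arm was still settling. The repeat after waiting was still.
  - 10% of the pixels around the candle differed from the at-rest frame. I put that down to shadow, as its measured position matched the dip within about 4 px.

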